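Hold a spread snap ring over the axle groove

TASK

Take the snap ring pliers out of the wooden tool rack, put their jaws into the gap of the middle-sized snap ring on the grey tray, and squeeze the handles to spread that ring and lift it. Slide the spread ring down over the upright axle stub until it surrounds the groove, and finish there while still holding: the pliers in the gripper, the ring spread wide, level, centred on the stub and at the height of the groove, carried by the pliers only and not yet let into the groove. Leave the other rings, tools and loose things where they are.

Things in the scene. Friction and masses are not known exactly. Their poses are not given: they have to be found in the camera images.
- pliers: Snap ring pliers, 0.22 kg, standing jaws down in a rack slot. Origin: centre of the jaw tips' underside; z up, y the line along which handles and jaws move (half a turn about z gives the same tool). Jaws z 0-46 mm, 18 mm deep in x; guide block z 60-80 mm (40 in x, 62 in y) rests on the rack; two handles z 89-151 mm, 16 mm in x, 10 mm thick in y, 66 mm over their outer faces at rest.
- pliers_grip (a point): Point between the handles where they are gripped, 125 mm above the pliers' origin. A spring pushes each handle out with 4 N at rest, 8.8 N at the stop; a spread ring adds about 9 N, so a grip over 18 N reaches the stop (30 mm over the handles). Closing only to about 63 mm carries the pliers with the jaws still nearly closed.
- pliers_jaws (a point): Point between the jaws at mid height of their notches, 8.5 mm above the pliers' origin. Each jaw has an outward notch for a ring's lug: toe below (z 0-4 mm), channel (z 4-13 mm), shoulder above (z 13-18 mm). At rest channel faces are at y = +-4 mm, toes reach +-6, shoulders +-14; all move outwards with the jaws.
- pliers_left (a joint): Travel of one jaw with its handle (the other moves equally): 0 at rest, 0.018 m fully squeezed. The halves cross: squeezing the handles together drives the jaws APART by the same amount, parallel.
- rack: Fixed wooden tool rack, 90 x 260 x 85 mm high, origin under its centre, y along its length. Three through slots (22 mm in x, 66 mm in y) at y = -90, 0 and +90 mm; the pliers are in any of them, their y along the rack's y, their origin 25 mm above the table. The other tools in it reach 160 mm above the table.
- clip: The middle-sized steel snap ring: inner radius 19 mm at rest, outer 26, 7 mm thick, 55 g, loose on a tray pedestal. Origin: centre of the ring at rest, underside; z up; gap on the -x side, where two lugs (6 mm thick in y) run out to x = -39 mm. They overhang the pedestal: the space below them is free, 14 mm down to the tray's plate. Pressing down on the lugs tips the ring.
- clip_gap (a point): Point midway between the lugs, mid thickness, 31 mm to -x of the ring's origin: the pliers' jaw point goes here, jaws along the ring's y, before squeezing. At rest the lugs' inner faces are at y = +-13 mm (x = -24 mm) to +-10 mm (free end); spread 0.21 rad a side they are parallel at +-22.5 mm.
- clip_eye (a point): Centre of the ring's opening when spread, mid thickness: 3 mm to -x of the ring's origin, 3.5 mm above it. This is what must be centred on the stub.
- clip_left (a joint): Angle by which one half of the ring is spread about its pin at x = +22.5 mm: 0 at rest, about 0.2 rad with the pliers fully squeezed, when it passes over the stub with 2 mm all round (below about 0.12 it does not).
- clip_right (a joint): The same for the other half.
- tray: Fixed grey tray, 110 x 225 mm, origin under its centre, y along its length. Three pedestals at y = -75, 0 and +75 mm, tops 20 mm above the table, each with a ring lying on it around a low 16 mm post (7 mm high), gap to the tray's -x side.
- ring_small: Bystander: the smallest snap ring (13.5 mm inner radius), on the tray.
- ring_large: Bystander: the largest snap ring (23.5 mm inner radius), on the tray.
- driver: Bystander: fat-handled hand driver standing in the rack, origin at the tip of its shank.
- punch: Bystander: steel drift punch standing in the rack, origin at its tip.
- oil: Bystander: white bottle, 130 mm tall, origin under it.
- bearing: Bystander: bearing ring, 60 mm across, origin under it.
- grease: Bystander: metal can, 70 mm across, origin under it.
- hammer: Bystander: hammer lying on the bench.
- stub_groove (a point): Centre of the groove of the upright steel axle stub, on its axis, 80 mm above the table; groove 13 mm high, 32 mm in diameter. The stub is 39 mm in diameter.
- stub: The fixed axle stub with its base, origin under the base on the stub's axis: blue base 110 x 100 mm, 22 mm high, dark hub 80 mm across, then 68 mm across up to 48 mm above the table, then the stub.
- stub_end (a point): Centre of the stub's top face, 104 mm above the table (24 mm above the groove centre).
There are look-alikes about, which are no part of the job. What is shaped like the pliers but orange is not meant.

How it is judged:
By the outcome, as a careful person would: the job done as asked, in the order asked, and still so for the second after the job is handed in, while the arm keeps its last pose, push and grip.
It also fails if it takes over 58 s, if anything falls off the work surface, if the arm or the gripper's body presses on something with over 40 N, if the wrist force passes 120 N, or if a joint passes its speed limit or range.

ROBOT

A 7-joint arm with a two-finger parallel gripper is mounted at the origin on the work surface. World frame = base frame: x ahead of the robot, y to its left, z up, the work surface at z = 0. Lengths are in m, angles in rad, forces in N, time in s.
With the tool pointing down it reaches from about 0.425 to 0.875 m from the base axis. Payload 4.7 kg.
Tool frame: the origin (TCP) lies midway between the tips of the shut fingers; the grasp point (between the pads) lies 19 mm behind it; z points along the fingers, y is the line along which they close (so a half turn about z gives the same grasp; the last joint's range is limited). The gripper opens to 87 mm and grips with 3 to 60 N. Pads are 19 mm wide; open, the fingers measure 117 mm over their backs; the gripper's body (75 mm by 190 mm) begins 51 mm behind the grasp point.
Start: joints at [1.331, 0.321, -0.07, 1.45, 0.023, 1.371, -0.057], TCP at [0.163, -0.629, 0.223] pointing down, gripper open.
Joint ranges: [-2.86, 2.86], [-0.3, 2.09], [-1.38, 1.24], [0.06, 2.45], [-1.56, 4.7], [0.09, 2.05], [-2.69, 2.69]. Speed limits (rad/s): [2.57, 2.57, 3.14, 3.14, 3.14, 3.14, 3.14].

INTERFACE

Orientations are given as a rotation vector (axis times angle).
In Python, from bench import ctrl gives the robot as it stands. The module is installed in compiled form; this text tells all that it offers.
- The arm moves only by the shell command python3 -m handwheel 'ROWS' [FORCE]. ROWS is JSON, a list of rows, each a list of 7 numbers: the finger opening in m, from 0 to 0.087, then the shift along the tool's x, y, z in m, then the turn, a rotation vector about the tool's x, y, z in degrees. A call has 1 to 12 rows; each row shifts and turns the commanded pose from where the row before left it, along the tool's axes as they then stand; what a row does not reach is not made up. A row lasts 1/8 s, in which the tool goes at most 62.5 mm and 10.7 degrees, less where a joint would pass 70% of its speed; a pose out of reach is approached as far as the arm can. A call is refused whole if a number of a shift passes 0.0625 or a number of a turn 10.7, either way. A call with a gripper value outside its range is refused whole. The fingers move at their own pace and stop on an object; FORCE is the grip in N (left out, the last holds). Time passes only in rows, so rows that do not move let the fingers close. It gives the time, the measured TCP pose, the force, the opening and the grip force at its end, in the units of the state.
- ctrl.get_state(): the state, without advancing time (a new reading comes with each control period).
- ctrl.get_image(name): name is "side" or "top"; returns (picture, depth): 480x640x3 uint8, blue, green, red; 480x640 float32, m along the optical axis (not along the pixel's ray), 0 where there is no reading.
- ctrl.camera_info(name): a dict with "intrinsics" (3x3 intrinsics, pixels), "D" ([k1, k2, p1, p2, k3] as OpenCV has them; the pictures are not rectified), "R" (3x3) and "t" (3): a world point X has camera coordinates R X + t. Camera axes: x right, y down, z forward; pixel columns grow to the right and rows downward; lengths in m; the calibration is good to about 2 mm. A picture is of the moment at which its call begins. camera_info takes no time and is no camera call.
- ctrl.close_job(): hands the job in; it is judged then, once.
The state is a dict: "time": time; "joint_positions": joint angles; "qd": joint speeds; "joint_torque": joint torques, N m; "position": TCP position; "tool_rot": TCP orientation; "ft_force": force on the tool from outside, world axes, zero at the start; "torque": the same for the moment, N m; "grip_width": opening from 0.0 (shut) to 1.0 (fully open); "grip_force": force on a finger pad.
Only numpy, scipy, OpenCV 4.12 (cv2) and the standard library are available. Lean on these libraries where they do the work, as an engineer would, in place of code of your own. Each camera call takes 0.05 s, during which the arm holds its last target. There are 200 camera calls.

## Working session

There is one attempt and no reset: what is moved stays moved. The work goes in short steps, Python scripts to look and compute and a shell command to move; the robot and the scene stay as the last step left them, time stands still between calls to the robot, and variables do not carry over. Pictures are saved under pics/ and viewed, at most 14 in all, crops included, and the job is handed in when it is done.

```bash
mkdir -p pics
cat > h.py <<'E'
import numpy as np, cv2
from bench import ctrl
from scipy.spatial.transform import Rotation as Rn
def cam(n):
    c=ctrl.camera_info(n); return [np.array(c[k],float) for k in("intrinsics","D","R","t")]
def ray(n,uv):
    K,D,R,t=cam(n); p=cv2.undistortPoints(np.array(uv,float).reshape(-1,1,2),K,D).reshape(-1,2)
    return -R.T@t, np.c_[p,np.ones(len(p))]@R
def plane(n,uv,z):
    o,d=ray(n,uv); return o+d*((z-o[2])/d[:,2])[:,None]
def depthpt(n,uv,dep):
    o,d=ray(n,uv); uv=np.array(uv,int).reshape(-1,2); return o+d*dep[uv[:,1],uv[:,0]][:,None]
def proj(n,X):
    K,D,R,t=cam(n); return cv2.projectPoints(np.array(X,float).reshape(-1,3),cv2.Rodrigues(R)[0],t,K,D)[0].reshape(-1,2)
def cloud(n,dep):
    v,u=np.mgrid[0:480,0:640]; o,d=ray(n,np.c_[u.ravel(),v.ravel()])
    return (o+d*dep.ravel()[:,None]).reshape(480,640,3)
E
python3 - <<'E'
from h import *
for n in("top","side"):
    im,d=ctrl.get_image(n); cv2.imwrite(f"pics/{n}0.png",im); np.save(n+"0.npy",d)
    K,D,R,t=cam(n); print(n,K.round(1).tolist(),(-R.T@t).round(3),R[2].round(3))
s=ctrl.get_state(); print(s["time"],s["position"],s["tool_rot"],s["ft_force"],s["grip_width"])
E
```

```text
top [[525.8, 0.0, 326.7], [0.0, 525.8, 239.2], [0.0, 0.0, 1.0]] [ 0.323 -0.077  1.398] [ 0.176 -0.005 -0.984]
side [[439.9, 0.0, 316.2], [0.0, 439.9, 241.8], [0.0, 0.0, 1.0]] [0.382 0.631 0.847] [ 0.192 -0.675 -0.713]
0.1 [ 0.16304224 -0.62870547  0.22155976] [-3.11463255e+00 -3.97438220e-01  4.91552053e-04] [ 0.13106098 -0.27597313 -0.5454736 ] 0.9987201920185547
```

View pics/top0.png

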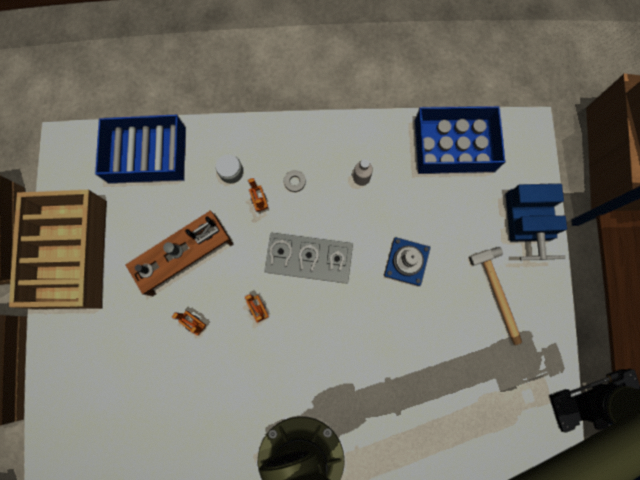

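View pics/side0.png

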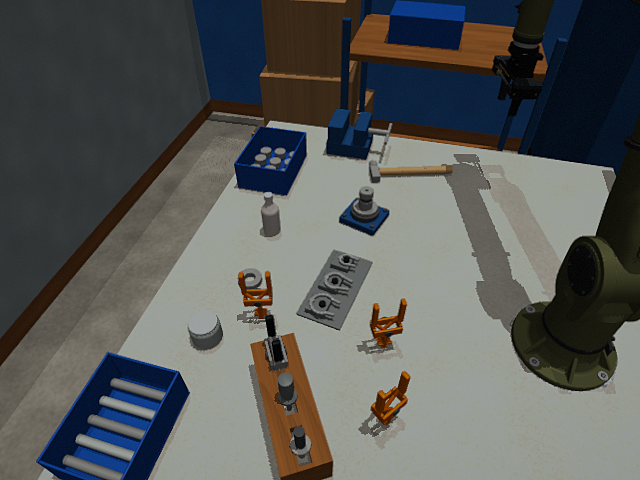

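Candidates for the pliers: the dark/steel tool in the rack's right slot (top 203,232; side 275,345), and three orange look-alikes at top (258,196), (190,320) and (257,306). Other tools in the rack are at (175,250) and (145,270). I choose the rack one. The rings are at top (281,250), (310,258) and (337,260), and the stub is at (408,260). Next: close crop and measurements.

```bash
cat > m.py <<'E'
from h import *
t=cv2.imread("pics/top0.png"); s=cv2.imread("pics/side0.png")
z=lambda im,x,y,w,h,k:cv2.resize(im[y:y+h,x:x+w],(w*k,h*k),interpolation=cv2.INTER_CUBIC)
a=z(t,260,225,100,65,4); b=z(t,185,205,50,50,5)[:250]; c=z(s,290,240,100,75,4); e=z(s,245,310,50,60,5)
out=np.zeros((600,660,3),np.uint8); out[:260,:400]=a; out[:250,405:655]=b; out[265:565,:400]=c; out[265:565,405:655]=e
cv2.imwrite("pics/crop1.png",out)
d=np.load("top0.npy"); P=cloud("top",d); hsv=cv2.cvtColor(t,cv2.COLOR_BGR2HSV)
def rect(mask,zz,name):
    n,l,st,ce=cv2.connectedComponentsWithStats(mask.astype(np.uint8)); i=1+np.argmax(st[1:,4]); 
    c=max(cv2.findContours((l==i).astype(np.uint8),0,2)[0],key=cv2.contourArea)[:,0]
    W=plane("top",c,zz)[:,:2]; r=cv2.minAreaRect((W*1000).astype(np.float32)); print(name,"c",np.round(r[0],1),"size",np.round(r[1],1),"ang",round(r[2],2),st[i]); return l==i
box=lambda x0,y0,x1,y1:(lambda m:(m.__setitem__((slice(y0,y1),slice(x0,x1)),True),m)[1])(np.zeros((480,640),bool))
Z=P[...,2]
H,S,V=[hsv[...,i].astype(int) for i in range(3)]
print("z table",np.median(Z[330:350,330:360]))
rack=box(115,200,240,300)&(abs(Z-.085)<.012); rect(rack,.085,"rack")
tray=box(255,225,365,290)&(V<175)&(S<60); rect(tray,.006,"tray")
base=box(375,225,440,290)&(S>110)&(H>95)&(H<130)
pts=base|(box(375,225,440,290)&(Z>.03)); rect(pts,.022,"base")
st=box(375,225,440,290)&(Z>.097); rect(st,.104,"stubtop"); print(P[st].mean(0), Z[st].max())
pl=box(185,205,235,250)&(Z>.135); Q=P[pl]; print("pliers pts",len(Q),Q.mean(0),Q.min(0),Q.max(0)); rect(pl,.176,"handles")
E
python3 m.py
```

```text
z table -0.0002750138524921786
rack c [534.8 300.5] size [ 94.7 261.2] ang 31.32 [ 125  210  104   85 2731]
tray c [524.8 -36.3] size [295.  173.2] ang 88.4 [ 255  225  110   65 7150]
base c [ 503.8 -294.7] size [ 96.8 106.9] ang 72.71 [ 385  238   45   47 1390]
stubtop c [ 504.  -296.3] size [37.8 37.8] ang 88.31 [405 249  16  16 192]
[ 0.48412562 -0.27255901  0.24240662] 1.3978005788817867
pliers pts 110 [0.55746819 0.19587821 0.27721084] [ 0.32271637 -0.07740399  0.13514593] [0.60560061 0.25472176 1.39780058]
handles c [592.7 196.6] size [28.1 10.1] ang 44.21 [205 216  10  10  50]
```

View pics/crop1.png

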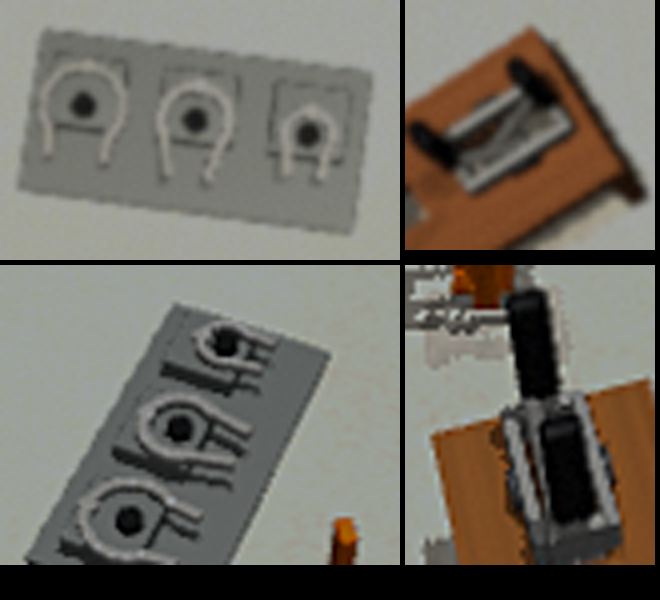

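The crop shows steel/black pliers in the rack's upper-right slot, handles at top (190,233) and (210,221). The three rings get smaller from left to right, so the middle one at (309,256) is the target. Next I'll measure the handles, tray and ring precisely.

```bash
cat > m2.py <<'E'
from h import *
k=6
def up(n,x,y,w,h):
    g=cv2.imread(f"pics/{n}0.png")[y:y+h,x:x+w]; return cv2.resize(g,(w*k,h*k),interpolation=cv2.INTER_CUBIC)
def back(c,x,y): return (np.array(c,float)+.5)/k-.5+[x,y]
def blobs(m,n,x,y,z,amin):
    for c in cv2.findContours(m.astype(np.uint8),0,cv2.CHAIN_APPROX_NONE)[0]:
        if cv2.contourArea(c)<amin*k*k: continue
        W=plane(n,back(c[:,0],x,y),z)[:,:2]*1000; yield W.astype(np.float32)
def info(W,s):
    r=cv2.minAreaRect(W); M=cv2.moments(W); print(s,"rect",np.round(r[0],1),np.round(r[1],1),round(r[2],1),"cen",np.round([M['m10']/M['m00'],M['m01']/M['m00']],1))
for n,b in(("top",(185,205,50,50)),("side",(255,305,45,70))):
    g=up(n,*b).max(2)
    for W in blobs(g<45,n,b[0],b[1],.176,3): info(W,n+" handle")
for n,b in(("top",(262,228,96,60)),("side",(292,245,85,90))):
    im=up(n,*b); g=cv2.cvtColor(im,cv2.COLOR_BGR2GRAY)
    print(np.percentile(g,[5,20,40,60,80,95]))
    t,_=cv2.threshold(g,0,255,cv2.THRESH_OTSU); print("otsu",t)
    # tray
    m=cv2.morphologyEx((g<t).astype(np.uint8),cv2.MORPH_CLOSE,np.ones((61,61)))
    for W in blobs(m,n,b[0],b[1],.006,800): info(W,n+" tray")
    tr=cv2.erode(m,np.ones((25,25)))
    tg=np.median(g[tr>0]); print("traygrey",tg)
    for th in (tg+15,tg+25):
        for W in blobs((g>th)&(tr>0),n,b[0],b[1],.027,25): info(W,f"{n} ring th{th}")
    cv2.imwrite(f"pics/up_{n}.png",g)
E
python3 m2.py
```

```text
top handle rect [539.7 149.2] [15.2 15.4] 41.0 cen [541.6 148.5]
top handle rect [553.  196.3] [ 3.8 16.1] 32.4 cen [553.4 196.1]
top handle rect [564.9 226.9] [25.1 49.9] 7.8 cen [564.5 233.2]
top handle rect [592.  193.6] [30.  13.5] 32.7 cen [590.6 193.3]
side handle rect [556. 299.] [3.5 7.8] 34.5 cen [555.8 299.3]
side handle rect [539.9 288.3] [10.4  5.4] 29.5 cen [540.4 287.1]
side handle rect [572.6 283.9] [ 3.5 10.4] 28.6 cen [572.4 284.4]
side handle rect [567.2 277.1] [ 2.1 20.7] 31.3 cen [568.5 275. ]
side handle rect [578.1 259. ] [ 2.6 16.8] 29.0 cen [578.1 258.8]
side handle rect [560.6 265.4] [16.6 47.4] 25.6 cen [560.6 266.5]
side handle rect [588.6 221.6] [16.3 48.4] 29.9 cen [589.  220.8]
side handle rect [626.5 185.2] [11.4  3.9] 14.8 cen [626.3 184.7]
[101. 115. 121. 142. 162. 163.]
otsu 137.0
top tray rect [522.7 -33.1] [247.6 128.7] 76.7 cen [523.3 -32.7]
traygrey 118.0
top ring th133.0 rect [ 445.1 -120.9] [16.5 13.1] 88.2 cen [ 444.6 -120.7]
top ring th133.0 rect [507.3  83.3] [11.5 37.3] 89.5 cen [509.1  84.3]
top ring th133.0 rect [ 512.5 -108.9] [38.9 48.5
[... 166 characters left out ...]
1]
top ring th133.0 rect [596.1  52.6] [14.7 13.2] 89.4 cen [596.3  52.6]
top ring th143.0 rect [ 444.6 -120.9] [16.5 12.2] 88.2 cen [ 444.1 -120.6]
top ring th143.0 rect [507.3  83.7] [10.6 37.2] 89.5 cen [509.4  84.8]
[ 38.  95. 108. 158. 159. 160.]
otsu 118.0
side tray rect [522.8 -31.7] [253.3 127.7] 79.3 cen [522.5 -29.1]
traygrey 97.0
side ring th112.0 rect [537.   41.1] [60.  68.2] 80.0 cen [540.4  40.7]
side ring th112.0 rect [519.7 -34.9] [69.  51.4] 6.9 cen [525.5 -34. ]
side ring th112.0 rect [515.2 -97.7] [20.  49.3] 53.8 cen [519.3 -99.9]
side ring th122.0 rect [537.   41.4] [59.  66.6] 80.5 cen [540.6  41. ]
side ring th122.0 rect [519.7 -34.7] [67.3 49.8] 7.2 cen [526.5 -33.6]
```

```bash
cat > m3.py <<'E'
from h import *
for n,b in(("top",(185,205,50,50)),("side",(255,305,45,70))):
    x,y,w,h=b; im,d0=cv2.imread(f"pics/{n}0.png"),np.load(n+"0.npy")
    P=cloud(n,d0)[y:y+h,x:x+w]; g=im[y:y+h,x:x+w].max(2); v=d0[y:y+h,x:x+w]>0.1
    m=(v&(P[...,2]>.12)&(P[...,2]<.2)).astype(np.uint8)
    N,l,st,ce=cv2.connectedComponentsWithStats(m)
    for i in range(1,N):
        if st[i,4]>8:
            Q=P[l==i]; T=Q[Q[:,2]>Q[:,2].max()-.012]; print(n,st[i],"top n",len(T),(T.mean(0)*1000).round(1),(T.min(0)*1000).round(),(T.max(0)*1000).round())
    m=(v&(abs(P[...,2]-.105)<.008)&(g>70)); Q=P[m]; print(n,"block",len(Q),(Q.mean(0)*1000).round(1), [np.round(q,1) for q in cv2.minAreaRect((Q[:,:2]*1000).astype(np.float32))])
from scipy.optimize import least_squares
import m2
for n,b,th in(("top",(262,228,96,60),133),("top",(262,228,96,60),137),("side",(292,245,85,90),112),("side",(292,245,85,90),122)):
    g=cv2.cvtColor(m2.up(n,*b),cv2.COLOR_BGR2GRAY)
    for W in m2.blobs(g>th,n,b[0],b[1],.027,25):
        c,_=cv2.minEnclosingCircle(W)
        if abs(c[0]-522)>15 or abs(c[1]+34)>15 or len(W)>4000: continue
        f=lambda p,Q:np.hypot(*(Q-p[:2]).T)-26
        A=W[W[:,0]>c[0]+5]; r=least_squares(f,[c[0]+5,c[1]],args=(A,),loss="soft_l1"); c0=r.x
        R=np.hypot(*(W-c0).T); T=W[(R>33)]; L=T[T[:,1]>c0[1]].mean(0); M=T[T[:,1]<c0[1]].mean(0); mid=(L+M)/2; dd=c0-mid
        print(n,th,"centre",c0.round(1),"rms",np.sqrt((r.fun**2).mean()).round(2),"tips",L.round(1),M.round(1),"dist",np.hypot(*dd).round(1),"yaw",np.degrees(np.arctan2(dd[1],dd[0])).round(1),"yaw perp",np.degrees(np.arctan2(*(L-M)[::-1])).round(1)-90,"maxR",R.max().round(1))
E
python3 m3.py | grep -v -e rect -e otsu -e grey
```

```text
top [20 11 10 11 57] top n 27 [597.4 200.6 174.8] [590. 194. 170.] [606. 207. 182.]
top [ 0 24 12 11 62] top n 27 [567.2 248.9 175.1] [560. 241. 168.] [576. 255. 180.]
top block 140 [579.4 225.  104.1] [array([583.5, 225.4]), array([36.1, 62.1]), np.float64(32.3)]
side [ 10  10  11  21 173] top n 55 [596.8 204.9 173.2] [589. 199. 166.] [605. 210. 177.]
side [ 17  35  11  21 184] top n 64 [567.3 252.8 173. ] [560. 245. 166.] [575. 259. 178.]
side [26 68 10  2 15] top n 15 [538.  293.4 152.1] [530. 290. 150.] [545. 296. 154.]
side block 192 [582.1 226.6 104.2] [array([582.3, 227.4]), array([39.2, 62.6]), np.float64(38.4)]
[101. 115. 121. 142. 162. 163.]
[ 38.  95. 108. 158. 159. 160.]
top 133 centre [583.7 -35.7] rms 76.01 tips [516.1  56.1] [ 512.5 -129.6] dist 69.4 yaw 0.9 yaw perp -1.0999985 maxR 192.5
top 137 centre [583.7 -35.7] rms 76.01 tips [516.1  56.1] [ 512.5 -129.6] dist 69.4 yaw 0.9 yaw perp -1.0999985 maxR 192.5
side 112 centre [608.2 -19.2] rms 90.36 tips [506.6  86.7] [ 534.6 -120. ] dist 87.6 yaw -1.6 yaw perp 7.699997 maxR 227.4
side 122 centre [608.2 -18.9] rms 90.39 tips [506.5  86.7] [ 534.6 -120. ] dist 87.7 yaw -1.5 yaw perp 7.699997 maxR 227.2
```

```bash
cat > m4.py <<'E'
from h import *
from scipy.optimize import least_squares
import m2
for n,b,th in(("top",(296,240,26,34),133),("top",(296,240,26,34),140),("side",(317,262,36,32),112),("side",(317,262,36,32),122)):
    g=cv2.cvtColor(m2.up(n,*b),cv2.COLOR_BGR2GRAY); 
    if th==133 or th==112: cv2.imwrite(f"pics/r{n}.png",cv2.resize(g,None,fx=2,fy=2))
    for W in m2.blobs(g>th,n,b[0],b[1],.027,25):
        c,_=cv2.minEnclosingCircle(W)
        if abs(c[0]-522)>15 or abs(c[1]+34)>15: continue
        f=lambda p,Q:np.hypot(*(Q-p[:2]).T)-26
        A=W[W[:,0]>c[0]+5]
        for _ in range(3):
            r=least_squares(f,[c[0]+5,c[1]],args=(A,),loss="soft_l1"); A=A[f(r.x,A)>-3]
        c0=r.x
        R=np.hypot(*(W-c0).T); T=W[(R>33)]; L=T[T[:,1]>c0[1]].mean(0); M=T[T[:,1]<c0[1]].mean(0); mid=(L+M)/2; dd=c0-mid
        print(n,th,"centre",c0.round(1),"rms",np.sqrt((r.fun**2).mean()).round(2),"tips",L.round(1),M.round(1),"dist",np.hypot(*dd).round(1),"yaw",np.degrees(np.arctan2(dd[1],dd[0])).round(1),"yaw perp",np.degrees(np.arctan2(*(L-M)[::-1])).round(1)-90,"maxR",R.max().round(1))
a=cv2.imread("pics/rtop.png");s=cv2.imread("pics/rside.png");o=np.zeros((420,800,3),np.uint8);o[:a.shape[0],:a.shape[1]]=a;o[:s.shape[0],340:340+s.shape[1]]=s;cv2.imwrite("pics/ring2.png",o)
E
python3 m4.py | grep -e centre
```

```text
top 133 centre [527.2 -35.3] rms 1.08 tips [496.5 -16.4] [492.  -43.7] dist 33.4 yaw -9.1 yaw perp -9.400002 maxR 39.9
top 140 centre [524.4 -35.2] rms 1.74 tips [nan nan] [nan nan] dist nan yaw nan yaw perp nan maxR 30.4
side 112 centre [526.8 -34.1] rms 0.66 tips [494.9 -14.6] [489.8 -42.5] dist 34.9 yaw -9.1 yaw perp -10.400002 maxR 42.5
side 122 centre [525.  -33.6] rms 1.65 tips [494.1 -14.7] [489.9 -41.9] dist 33.5 yaw -9.1 yaw perp -8.900002 maxR 39.3m4.py:15: RuntimeWarning: Mean of empty slice.
  R=np.hypot(*(W-c0).T); T=W[(R>33)]; L=T[T[:,1]>c0[1]].mean(0); M=T[T[:,1]<c0[1]].mean(0); mid=(L+M)/2; dd=c0-mid
  ret = um.true_divide(
```

View pics/ring2.png

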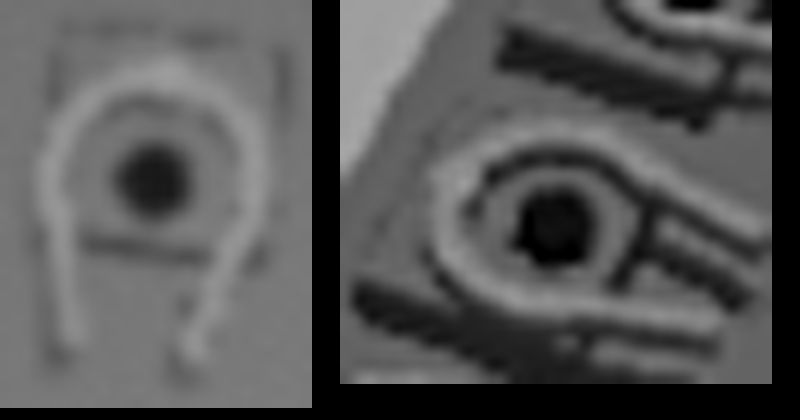

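The left panel shows the middle ring's circle centred near its post, with the lugs opening toward the robot (yaw about -9°). The right panel agrees. Both views put the ring centre at about (527,-35) mm and the gap at about (496,-30). The pliers are at about (582.5,226), yaw about 31.8°. Moving off.

```bash
cat >> h.py <<'E'
def to(x,y,z,yaw):
    "what is left to a tool-down target (mm, deg): tool-axis shift, turn"
    s=ctrl.get_state(); R=Rn.from_rotvec(s["tool_rot"]); c,q=np.cos(np.radians(yaw)),np.sin(np.radians(yaw))
    T=Rn.from_matrix(np.array([[c,q,0],[q,-c,0],[0,0,-1]]))
    print("t",round(s["time"],2),"pos",(s["position"]*1000).round(1),"yaw",np.degrees(np.arctan2(*R.as_matrix()[1::-1,0])).round(2),"F",np.round(s["ft_force"],1),"w",round(s["grip_width"]*87,1),"gf",round(s["grip_force"],1))
    print("shift",R.inv().apply(np.array([x,y,z])-s["position"]*1000).round(1),"turn",(R.inv()*T).as_rotvec(degrees=True).round(2))
E
python3 -m handwheel '[[0.087,0.03,-0.014,-0.02,0,0,0],[0.087,0.05,-0.023,-0.01,0,0,0],[0.087,0.05,-0.023,-0.01,0,0,0],[0.087,0.05,-0.023,-0.005,0,0,0],[0.087,0.05,-0.023,0,0,0,0],[0.087,0.05,-0.023,0,0,0,0],[0.087,0.05,-0.023,0,0,0,0],[0.087,0.05,-0.023,0,0,0,0]]' 20
python3 -c "
from h import *
to(582.5,226.3,230,31.8)"
```

```text
time: 1.1
position: [0.488, -0.3631, 0.2672]
tool_rot: [-3.116, -0.397, 0.001]
ft_force: [0.2, -1.8, 0.5]
grip_width: 0.999
grip_force: 0.0
t 1.1 pos [ 488.  -363.1  267.2] yaw 14.53 F [ 0.2 -1.8  0.5] w 86.9 gf 0.0
shift [ 239.4 -546.9   37.2] turn [ -0.02   0.03 -17.27]
```

```bash
python3 -m handwheel '[[0.087,0.022,-0.05,0,0,0,0],[0.087,0.022,-0.05,0,0,0,0],[0.087,0.022,-0.05,0,0,0,0],[0.087,0.022,-0.05,0,0,0,0],[0.087,0.022,-0.05,0,0,0,0],[0.087,0.022,-0.05,0,0,0,0],[0.087,0.022,-0.05,0,0,0,0],[0.087,0.022,-0.05,0,0,0,0],[0.087,0.022,-0.05,0,0,0,0],[0.087,0.022,-0.05,0,0,0,0],[0.087,0.019,-0.047,0.02,0,0,-8.6],[0.087,0,0,0,0,0,-8.6]]'
python3 -c "
from h import *
to(582.5,226.3,230,31.8)"
```

```text
time: 2.6
position: [0.5784, 0.2308, 0.2452]
tool_rot: [-3.013, -0.879, 0.006]
ft_force: [1.0, -0.4, -0.4]
grip_width: 0.999
grip_force: 0.0
t 2.6 pos [578.4 230.8 245.2] yaw 32.52 F [ 1.  -0.4 -0.4] w 86.9 gf 0.0
shift [ 1.1  6.  15.2] turn [-0.25  0.15  0.72]
```

```bash
python3 -m handwheel '[[0.087,0.001,0.006,0.015,0,0,0.7],[0.087,0,0,0,0,0,0],[0.087,0,0,0,0,0,0]]'
python3 - <<'E'
from h import *
to(582.5,226.3,131,31.8)
im,d=ctrl.get_image("side"); cv2.imwrite("pics/s2.png",im)
cv2.imwrite("pics/s2c.png",cv2.resize(im[180:420,180:400],None,fx=2.5,fy=2.5))
E
```

```text
time: 2.98
position: [0.5854, 0.2192, 0.2324]
tool_rot: [3.028, 0.835, -0.001]
ft_force: [0.8, 0.2, 0.3]
grip_width: 1.0
grip_force: 0.0
t 2.98 pos [585.4 219.2 232.4] yaw 30.84 F [0.8 0.2 0.3] w 87.0 gf 0.0
shift [  1.2  -7.6 101.4] turn [ 0.02  0.03 -0.96]
```

View pics/s2c.png

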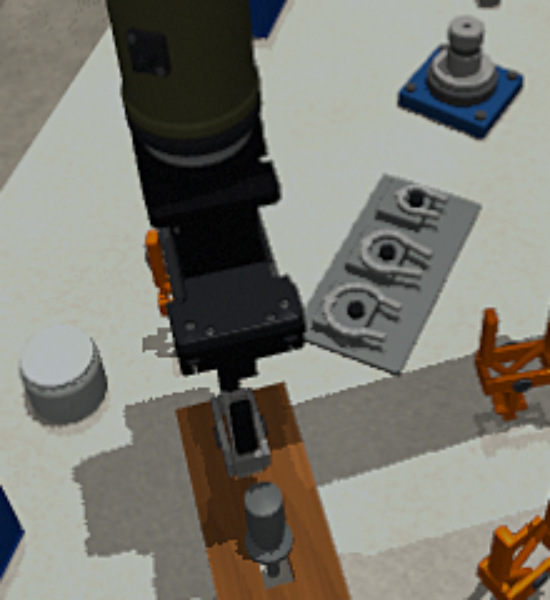

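The gripper is over the pliers; the far finger sits above the far handle, and an orange look-alike stands behind the gripper, clear of it. The earlier offset was lag, so I correct that, let it settle, then descend.

```bash
python3 -m handwheel '[[0.087,0.001,-0.0076,0,0,0,-1],[0.087,0,0,0.015,0,0,0],[0.087,0,0,0.025,0,0,0],[0.087,0,0,0.025,0,0,0],[0.087,0,0,0.02,0,0,0],[0.087,0,0,0.016,0,0,0],[0.087,0,0,0,0,0,0],[0.087,0,0,0,0,0,0]]'
python3 -c "
from h import *
to(582.5,226.3,131,31.8)"
```

```text
time: 4.03
position: [0.5825, 0.2279, 0.1323]
tool_rot: [-3.019, -0.867, -0.002]
ft_force: [-0.6, -0.3, 0.3]
grip_width: 1.004
grip_force: 0.0
t 4.03 pos [582.5 227.9 132.3] yaw 32.05 F [-0.6 -0.3  0.3] w 87.3 gf 0.0
shift [-0.8  1.4  1.3] turn [ 0.01 -0.07  0.25]
```

```bash
python3 -m handwheel '[[0.075,0,0,0,0,0,0],[0.068,0,0,0,0,0,0],[0.065,0,0,0,0,0,0],[0.063,0,0,0,0,0,0],[0.063,0,0,0,0,0,0],[0.063,0,0,0,0,0,0],[0.063,0,0,0,0,0,0]]' 20
python3 -c "
from h import *
to(582.5,226.3,131,31.8)"
```

```text
time: 4.9
position: [0.5827, 0.2269, 0.1319]
tool_rot: [3.019, 0.866, 0.002]
ft_force: [2.5, -3.2, 2.7]
grip_width: 0.729
grip_force: 4.4
t 4.9 pos [582.7 226.9 131.9] yaw 32.01 F [ 2.5 -3.2  2.7] w 63.4 gf 4.4
shift [-0.5  0.4  0.9] turn [ 0.07 -0.04  0.2 ]
```

```bash
python3 -m handwheel '[[0.063,0,0,-0.005,0,0,0],[0.063,0,0,-0.01,0,0,0],[0.063,0,0,-0.015,0,0,0],[0.063,0,0,-0.02,0,0,0],[0.063,0,0,-0.025,0,0,0],[0.063,0,0,-0.025,0,0,0],[0.063,0,0,-0.015,0,0,0],[0.063,0,0,-0.005,0,0,0],[0.063,0,0,0,0,0,0],[0.063,0,0,0,0,0,0]]'
python3 - <<'E'
from h import *
to(496.4,-29.7,200,-9.2)
im,d=ctrl.get_image("side"); cv2.imwrite("pics/s3.png",im); cv2.imwrite("pics/s3c.png",cv2.resize(im[180:420,180:400],None,fx=2.5,fy=2.5))
E
```

```text
time: 6.15
position: [0.5815, 0.2272, 0.2504]
tool_rot: [3.019, 0.867, -0.003]
ft_force: [0.3, -0.9, -2.2]
grip_width: 0.729
grip_force: 4.4
t 6.15 pos [581.5 227.2 250.4] yaw 32.04 F [ 0.3 -0.9 -2.2] w 63.4 gf 4.4
shift [-208.4  172.6   50.7] turn [2.000e-02 1.100e-01 4.124e+01]
```

View pics/s3c.png

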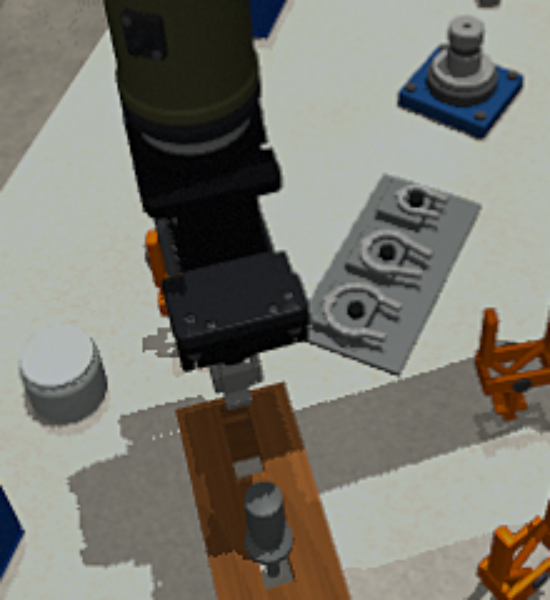

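Pliers are lifted out and hanging below the gripper at about (237,385) in the crop; the slot is empty. Moving above the ring.

```bash
python3 -m handwheel '[[0.063,-0.014,0.012,0,0,0,0],[0.063,-0.026,0.0215,0,0,0,0],[0.063,-0.03,0.025,0,0,0,0],[0.063,-0.03,0.025,0,0,0,0],[0.063,-0.03,0.025,0,0,0,0],[0.063,-0.03,0.025,0,0,0,0],[0.063,-0.026,0.0215,0,0,0,0],[0.063,-0.022,0.0176,0,0,0,0],[0.063,0,0,0,0,0,4],[0.063,0,0,0,0,0,8],[0.063,0,0,0,0,0,9],[0.063,0,0,0,0,0,9]]'
python3 -m handwheel '[[0.063,0,0,0,0,0,7],[0.063,0,0,0,0,0,4.2],[0.063,0,0,0,0,0,0],[0.063,0,0,0,0,0,0]]'
python3 -c "
from h import *
to(496.4,-29.7,180,-9.2)"
```

```text
time: 7.7
position: [0.4964, -0.0301, 0.2513]
tool_rot: [3.141, 0.046, -0.001]
ft_force: [-0.2, 0.1, -2.7]
grip_width: 0.722
grip_force: 4.4
time: 8.2
position: [0.4969, -0.0296, 0.2514]
tool_rot: [3.131, -0.25, -0.0]
ft_force: [-0.2, -0.0, -1.7]
grip_width: 0.723
grip_force: 4.4
t 8.2 pos [496.9 -29.6 251.4] yaw -9.12 F [-0.2 -0.  -1.7] w 62.9 gf 4.4
shift [-0.4  0.2 71.4] turn [0.02 0.01 0.08]
```

```bash
python3 -m handwheel '[[0.063,0,0,0.012,0,0,0],[0.063,0,0,0.025,0,0,0],[0.063,0,0,0.03,0,0,0],[0.063,0,0,0.025,0,0,0],[0.063,0,0,0.014,0,0,0],[0.063,0,0,0,0,0,0],[0.063,0,0,0,0,0,0]]'
python3 - <<'E'
from h import *
to(496.4,-29.7,121.9,-9.2)
im,d=ctrl.get_image("side"); cv2.imwrite("pics/s4.png",im); np.save("s4.npy",d)
print(proj("side",[.4964,-.0297,.035]))
cv2.imwrite("pics/s4c.png",cv2.resize(im[215:335,270:410],None,fx=5,fy=5,interpolation=cv2.INTER_CUBIC))
E
```

```text
time: 9.07
position: [0.498, -0.0291, 0.1464]
tool_rot: [3.131, -0.251, 0.002]
ft_force: [-0.3, -0.6, -2.4]
grip_width: 0.724
grip_force: 4.4
t 9.07 pos [498.  -29.1 146.4] yaw -9.15 F [-0.3 -0.6 -2.4] w 63.0 gf 4.4
shift [-1.5  0.8 24.5] turn [-0.   -0.09  0.05]
[[346.83603607 281.03716139]]
```

View pics/s4c.png

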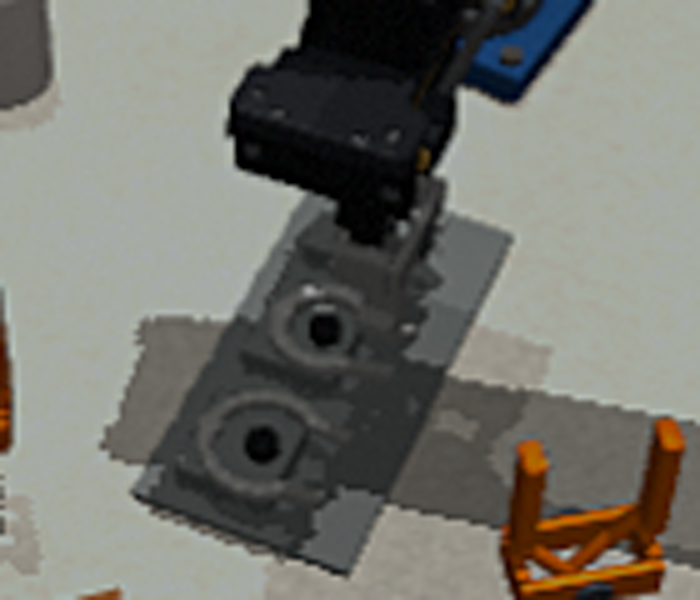

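```bash
python3 -m handwheel '[[0.063,-0.001,0.0008,0.004,0,0,0],[0.063,0,0,0.006,0,0,0],[0.063,0,0,0.005,0,0,0],[0.063,0,0,0,0,0,0],[0.063,0,0,0,0,0,0]]'
python3 -m handwheel '[[0.063,0,0,0.003,0,0,0],[0.063,0,0,0.003,0,0,0],[0.063,0,0,0.002,0,0,0],[0.063,0,0,0,0,0,0],[0.063,0,0,0,0,0,0]]'
python3 - <<'E'
from h import *
to(496.4,-29.7,121.9,-9.2)
z=[]
for i in range(5): im,d=ctrl.get_image("side"); z.append(ctrl.get_state()["position"]*1000)
print(np.mean(z,0).round(2),np.std(z,0).round(2)); cv2.imwrite("pics/s5.png",im);np.save("s5.npy",d)
E
```

```text
time: 9.75
position: [0.4962, -0.0297, 0.1305]
tool_rot: [-3.132, 0.251, 0.0]
ft_force: [0.8, 0.2, -1.9]
grip_width: 0.725
grip_force: 4.4
time: 10.38
position: [0.4962, -0.0298, 0.1226]
tool_rot: [3.131, -0.251, 0.0]
ft_force: [-0.2, -0.4, -2.5]
grip_width: 0.719
grip_force: 4.4
t 10.38 pos [496.2 -29.8 122.6] yaw -9.16 F [-0.2 -0.4 -2.5] w 62.6 gf 4.4
shift [ 0.2 -0.1  0.7] turn [ 0.01 -0.    0.04]
[496.23 -29.75 122.62] [0.01 0.02 0.  ]
```

```bash
python3 -m handwheel '[[0.063,0,0,0.001,0,0,0],[0.063,0,0,0,0,0,0],[0.058,0,0,0,0,0,0],[0.054,0,0,0,0,0,0],[0.050,0,0,0,0,0,0],[0.050,0,0,0,0,0,0],[0.050,0,0,0,0,0,0]]' 25
python3 - <<'E'
from h import *
to(496.4,-29.7,121.6,-9.2)
im,d=ctrl.get_image("side"); cv2.imwrite("pics/s6.png",im)
E
```

```text
time: 11.5
position: [0.4961, -0.0298, 0.1215]
tool_rot: [3.131, -0.251, -0.0]
ft_force: [0.1, -0.4, -2.0]
grip_width: 0.579
grip_force: 9.2
t 11.5 pos [496.1 -29.8 121.5] yaw -9.16 F [ 0.1 -0.4 -2. ] w 50.4 gf 9.2
shift [ 0.3 -0.1 -0.1] turn [0.01 0.   0.04]
```

Grip force 9.2 N is above the 6.1 N expected from the spring alone, so the ring is engaged. I squeeze fully.

```bash
python3 -m handwheel '[[0.046,0,0,0,0,0,0],[0.042,0,0,0,0,0,0],[0.038,0,0,0,0,0,0],[0.034,0,0,0,0,0,0],[0.030,0,0,0,0,0,0],[0.027,0,0,0,0,0,0],[0.027,0,0,0,0,0,0],[0.027,0,0,0,0,0,0]]' 28
python3 - <<'E'
from h import *
to(496.4,-29.7,121.6,-9.2)
im,d=ctrl.get_image("side"); cv2.imwrite("pics/s7.png",im);np.save("s7.npy",d)
cv2.imwrite("pics/s7c.png",cv2.resize(im[215:335,270:410],None,fx=5,fy=5,interpolation=cv2.INTER_CUBIC))
E
```

```text
time: 12.55
position: [0.4962, -0.0298, 0.1216]
tool_rot: [3.131, -0.251, 0.0]
ft_force: [0.3, -0.2, -1.7]
grip_width: 0.333
grip_force: 28.0
t 12.55 pos [496.2 -29.8 121.6] yaw -9.16 F [ 0.3 -0.2 -1.7] w 29.0 gf 28.0
shift [ 0.2 -0.1 -0. ] turn [ 0.01 -0.    0.04]
```

View pics/s7c.png

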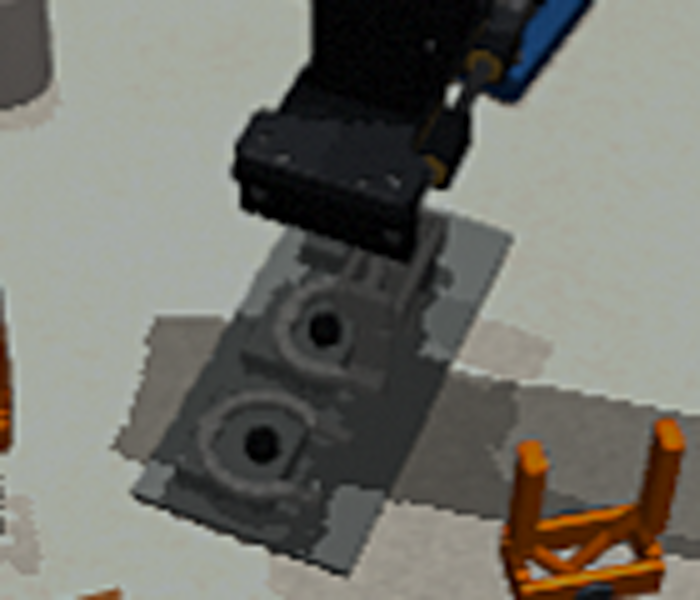

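The jaw at about (380,370) in the crop is now out against the lug, and the ring is spread, still lying on its pedestal. Width is 29 mm, at the stop. Lifting gently.

```bash
python3 -m handwheel '[[0.027,0,0,-0.002,0,0,0],[0.027,0,0,-0.003,0,0,0],[0.027,0,0,-0.005,0,0,0],[0.027,0,0,-0.01,0,0,0],[0.027,0,0,-0.02,0,0,0],[0.027,0,0,-0.025,0,0,0],[0.027,0,0,-0.025,0,0,0],[0.027,0,0,-0.02,0,0,0],[0.027,0,0,-0.01,0,0,0],[0.027,0,0,0,0,0,0],[0.027,0,0,0,0,0,0]]'
python3 - <<'E'
from h import *
to(496.4,-29.7,241.6,-9.2)
im,d=ctrl.get_image("side"); cv2.imwrite("pics/s8.png",im);np.save("s8.npy",d)
it,dt=ctrl.get_image("top"); cv2.imwrite("pics/t8.png",it);np.save("t8.npy",dt)
p=proj("side",[.527,-.035,.14])[0].astype(int); q=proj("top",[.527,-.035,.14])[0].astype(int); print(p,q)
f=lambda im,p:cv2.resize(im[p[1]-40:p[1]+40,p[0]-40:p[0]+40],(400,400),interpolation=cv2.INTER_CUBIC)
cv2.imwrite("pics/c8.png",np.hstack([f(im,p),f(it,q)]))
E
```

```text
time: 13.98
position: [0.4956, -0.0297, 0.2407]
tool_rot: [-3.132, 0.251, 0.002]
ft_force: [0.5, -0.1, -3.4]
grip_width: 0.335
grip_force: 28.0
t 13.97 pos [495.6 -29.7 240.7] yaw -9.16 F [ 0.5 -0.1 -3.4] w 29.1 gf 28.0
shift [ 0.8 -0.2 -0.9] turn [0.   0.09 0.04]
[335 246] [306 247]
```

View pics/c8.png

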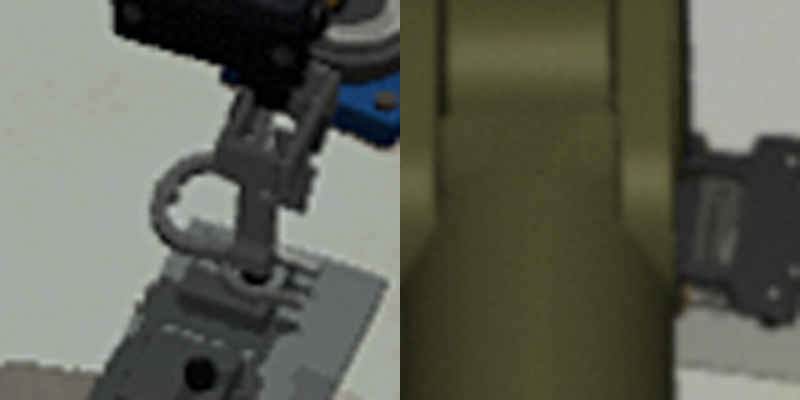

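The ring is held by the pliers, clear of the tray, its loop at about (200,205) in the crop and not touching anything. Next I measure its tilt and offset, and the stub in the same camera.

```bash
cat > m5.py <<'E'
from h import *
import sys
def ring(n,f):
    im,d=cv2.imread(f"pics/{f}.png"),np.load(f+".npy"); s=ctrl.get_state(); p=s["position"]; R=Rn.from_rotvec(s["tool_rot"]).as_matrix()
    C=cloud(n,d); L=(C-p)@R*1000   # tool frame mm
    m=(d>.1)&(L[...,0]>10)&(L[...,0]<70)&(abs(L[...,1])<42)&(abs(L[...,2]-98)<14)
    Q=L[m]; N=len(Q)
    for _ in range(3):
        A=np.c_[Q[:,:2],np.ones(len(Q))]; c=np.linalg.lstsq(A,Q[:,2],rcond=None)[0]; r=Q[:,2]-A@c; Q=Q[abs(r)<2.5]
    print("ring pts",N,len(Q),"slope x,y deg",np.degrees(np.arctan(c[:2])).round(1),"z top at eye",(c@[28,0,1]).round(1),"(nom 94.9)","x max",np.percentile(Q[:,0],[95,99,100]).round(1),"y",np.percentile(Q[:,1],[0,1,99,100]).round(1))
def stub(n,f):
    im,d=cv2.imread(f"pics/{f}.png"),np.load(f+".npy"); C=cloud(n,d)*1000
    m=(d>.1)&(np.hypot(C[...,0]-504,C[...,1]+296)<30)&(C[...,2]>98)&(C[...,2]<112); v,u=np.nonzero(m)
    W=plane(n,np.c_[u,v],.104)[:,:2]*1000; r=cv2.minAreaRect(W.astype(np.float32)); c,rad=cv2.minEnclosingCircle(W.astype(np.float32))
    print(n,"stub n",len(v),"depth mean",C[m].mean(0).round(1),"rays mean",W.mean(0).round(1),"circ",np.round(c,1),round(rad,1))
if __name__=="__main__":
    ring("side","s8"); stub("side","side0"); stub("top","top0"); stub("side","s8")
E
python3 m5.py
```

```text
ring pts 148 98 slope x,y deg [-1.6 -0. ] z top at eye 95.3 (nom 94.9) x max [52.7 54.1 54.1] y [-31.4 -31.1  25.1  25.1]
side stub n 122 depth mean [ 502.6 -291.5  103.8] rays mean [ 502.6 -291.3] circ [ 501.8 -288.9] 24.3
top stub n 190 depth mean [ 503.5 -296.   103.3] rays mean [ 503.4 -295.9] circ [ 503.5 -295.9] 19.5
side stub n 41 depth mean [ 493.9 -293.7  103.8] rays mean [ 493.9 -293.4] circ [ 501.  -290.8] 21.6
```

Run:
```python
from h import *
for n in("side","top"):
    d=np.load(n+"0.npy"); C=cloud(n,d)*1000
    for lo in(101,102):
        m=(d>.1)&(np.hypot(C[...,0]-503,C[...,1]+295)<28)&(C[...,2]>lo)&(C[...,2]<108); v,u=np.nonzero(m)
        W=plane(n,np.c_[u,v],.104)[:,:2]*1000; print(n,lo,len(v),W.mean(0).round(1),W.min(0).round(),W.max(0).round(),"px",u.min(),u.max(),v.min(),v.max(), "zmed",np.median(C[m][:,2]).round(1))
to(475.7,-289.7,241,-9.2)
```

```text
side 101 107 [ 503.  -293.1] [ 485. -313.] [ 522. -273.] px 360 373 186 195 zmed 104.5
side 102 95 [ 502.5 -294. ] [ 485. -313.] [ 522. -273.] px 360 373 186 195 zmed 104.7
top 101 148 [ 503.7 -296. ] [ 485. -315.] [ 523. -277.] px 405 420 249 264 zmed 103.8
top 102 131 [ 503.6 -296. ] [ 485. -315.] [ 523. -277.] px 405 420 249 264 zmed 104.0
t 14.07 pos [495.6 -29.7 240.6] yaw -9.16 F [-0.8  0.4 -1.9] w 28.7 gf 28.0
shift [ 21.7 259.8  -0.5] turn [-0.    0.1   0.04]
```

```bash
python3 -m handwheel '[[0.027,-0.001,0.012,0,0,0,0],[0.027,0.002,0.024,0,0,0,0],[0.027,0.003,0.03,0,0,0,0],[0.027,0.003,0.035,0,0,0,0],[0.027,0.003,0.035,0,0,0,0],[0.027,0.003,0.035,0,0,0,0],[0.027,0.003,0.03,0,0,0,0],[0.027,0.002,0.024,0,0,0,0],[0.027,0.002,0.018,0,0,0,0],[0.027,0.001,0.01,0,0,0,0],[0.027,0,0,0,0,0,0],[0.027,0,0,0,0,0,0]]'
python3 - <<'E'
from h import *
to(475.7,-289.7,241,-9.2)
im,d=ctrl.get_image("side"); cv2.imwrite("pics/s9.png",im);np.save("s9.npy",d)
p=proj("side",[.503,-.295,.13])[0].astype(int); print(p)
cv2.imwrite("pics/c9.png",cv2.resize(im[p[1]-35:p[1]+40,p[0]-40:p[0]+40],None,fx=8,fy=8,interpolation=cv2.INTER_CUBIC))
import m5; m5.ring("side","s9")
E
```

```text
time: 15.58
position: [0.4771, -0.2815, 0.2416]
tool_rot: [-3.131, 0.248, -0.0]
ft_force: [0.3, 0.4, -2.6]
grip_width: 0.335
grip_force: 28.0
t 15.57 pos [ 477.1 -281.5  241.6] yaw -9.05 F [ 0.3  0.4 -2.6] w 29.1 gf 28.0
shift [-0.1  8.3  0.6] turn [-0.03 -0.    0.15]
[367 182]
ring pts 127 78 slope x,y deg [-0.9  0.2] z top at eye 95.3 (nom 94.9) x max [51.8 53.8 54.6] y [-30.7 -30.6  30.9  30.9]
```

View pics/c9.png

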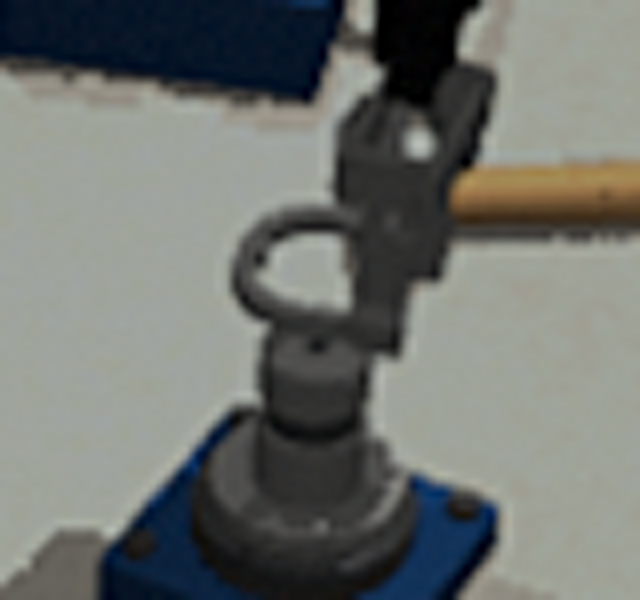

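Here the ring hangs level above and beyond the stub: loop left edge about (233,270), hole (260–350, 235–305), stub top at (318,350) in the crop. Next: hole edges in tool coordinates.

```bash
cat > m6.py <<'E'
from h import *
def edges(f,base=None,k=8,side=50):
    "table-coloured ring outline in the side view -> tool frame mm, with stub in the same view"
    im=cv2.imread(f"pics/{f}.png"); s=ctrl.get_state(); p=s["position"]*1000; R=Rn.from_rotvec(s["tool_rot"]).as_matrix()
    e=proj("side",(p+R@[28,0,98.4])/1000)[0]; x,y=(e-side/2).astype(int)
    g=cv2.resize(cv2.cvtColor(im,cv2.COLOR_BGR2GRAY)[y:y+side,x:x+side],None,fx=k,fy=k,interpolation=cv2.INTER_CUBIC)
    c=(e-[x,y]+.5)*k
    T=lambda uv,zt:((plane("side",(np.array(uv,float).reshape(-1,2)+.5)/k-.5+[x,y],(p[2]-zt)/1000)*1000-p)@R)
    th=(float(np.percentile(g,90))+70)/2; print("th",round(th),"eye px in crop",c.round())
    cs=[a for a in cv2.findContours((g>th).astype(np.uint8),cv2.RETR_LIST,cv2.CHAIN_APPROX_NONE)[0] if 8*k*k<cv2.contourArea(a)<250*k*k]
    for a in cs:
        a=a[:,0]; l=a[a[:,0].argmin()]; print("blob",cv2.contourArea(a)/k/k,"left x",T(l,98.4)[0].round(1),"top far-y at zbot",T(a[a[:,1].argmin()],101.9)[0].round(1),"bottom near-y at ztop",T(a[a[:,1].argmax()],94.9)[0].round(1))
    b=(g<th).astype(np.uint8)
    row=b[int(c[1]),:int(c[0])]; 
    for dr in(-8,0,8):
        r=b[int(c[1])+dr]; print("row",dr,"edges x:",[ (int(i),T([i+.5,c[1]+dr],98.4)[0].round(1)[:2].tolist()) for i in np.nonzero(np.diff(r.astype(int)))[0]])
    for dc in(-16,-8,0):
        r=b[:,int(c[0])+dc]; print("col",dc,"edges:",[(int(i),"zt",T([c[0]+dc,i+.5],94.9)[0].round(1)[:2].tolist(),"zb",T([c[0]+dc,i+.5],101.9)[0].round(1)[:2].tolist()) for i in np.nonzero(np.diff(r.astype(int)))[0]])
if __name__=="__main__": 
    import sys; edges(sys.argv[1])
E
python3 m6.py s9
```

```text
th 116 eye px in crop [206. 205.]
blob 82.6640625 left x [ 45.3 -10.9  98.4] top far-y at zbot [ 38.4  20.6 101.9] bottom near-y at ztop [ 14.  -22.7  94.9]
blob 10.15625 left x [24.8 79.5 98.4] top far-y at zbot [ 25.2  92.4 101.9] bottom near-y at ztop [17.1 66.2 94.9]
blob 54.953125 left x [-0.2 60.5 98.4] top far-y at zbot [ 12.4 139.2 101.9] bottom near-y at ztop [-4.1 50.9 94.9]
row -8 edges x: [(120, [54.8, -7.2]), (155, [44.3, -2.7]), (231, [21.6, 7.1]), (335, [-9.6, 20.6])]
row 0 edges x: [(118, [53.9, -11.5]), (151, [44.1, -7.2]), (231, [20.2, 3.1]), (333, [-10.3, 16.3])]
row 8 edges x: [(117, [52.7, -15.6]), (143, [45.0, -12.3]), (236, [17.3, -0.3]), (331, [-11.0, 12.0])]
col -16 edges: [(43, 'zt', [61.6, 78.2], 'zb', [64.6, 87.9]), (142, 'zt', [42.5, 25.0], 'zb', [45.3, 34.1]), (170, 'zt', [37.4, 10.6], 'zb', [40.1, 19.5]), (241, 'zt', [24.7, -24.8], 'zb', [27.3, -16.2])]
col -8 edges: [(43, 'zt', [59.1, 79.3], 'zb', [62.1, 89.0]), (141, 'zt', [40.3, 26.5], 'zb', [43.1, 35.7]), (169, 'zt', [35.2, 12.1], 'zb', [37.9, 21.1]), (243, 'zt', [22.0, -24.8], 'zb', [24.6, -16.2])]
col 0 edges: [(35, 'zt', [58.2, 84.9], 'zb', [61.1, 94.6]), (142, 'zt', [37.7, 27.1], 'zb', [40.4, 36.2]), (169, 'zt', [32.7, 13.1], 'zb', [35.4, 22.1]), (242, 'zt', [19.8, -23.3], 'zb', [22.4, -14.6])]
```

```bash
cat > m7.py <<'E'
from h import *
from scipy.optimize import least_squares
def fit(f,k=8,side=50,cols=range(-32,9,4)):
    im=cv2.imread(f"pics/{f}.png"); s=ctrl.get_state(); p=s["position"]*1000; R=Rn.from_rotvec(s["tool_rot"]).as_matrix()
    e=proj("side",(p+R@[28,0,98.4])/1000)[0]; x,y=(e-side/2).astype(int)
    g=cv2.resize(cv2.cvtColor(im,cv2.COLOR_BGR2GRAY)[y:y+side,x:x+side],None,fx=k,fy=k,interpolation=cv2.INTER_CUBIC); c=(e-[x,y]+.5)*k
    T=lambda u,v,zt:(((plane("side",(np.array([[u,v]],float)+.5)/k-.5+[x,y],(p[2]-zt)/1000)*1000-p)@R)[0,:2])
    b=(g<(np.percentile(g,90)+70)/2).astype(int); P=[]
    ci=int(c[1])
    for dc in cols:
        u=int(c[0])+dc; up=np.nonzero(np.diff(b[:ci,u]))[0]; dn=np.nonzero(np.diff(b[ci:,u]))[0]
        if len(up)<2 or b[ci,u]: continue
        P+= [(*T(u,up[-1]+.5,101.9),19,1),(*T(u,up[-2]+.5,94.9),26,1)]
        if len(dn): P.append((*T(u,ci+dn[0]+.5,94.9),19,-1))
    for dr in(-8,-4,0,4,8):
        r=np.nonzero(np.diff(b[ci+dr,:int(c[0])]))[0]
        if len(r)>1: P.append((*T(r[-1]+.5,ci+dr,101.9),19,0)); P.append((*T(r[-2]+.5,ci+dr,98.4),26,0))
    P=np.array(P)
    def res(q):
        sgn=np.where(P[:,3]==0,np.sign(P[:,1]-q[1]),P[:,3]); return np.hypot(P[:,0]-q[0]-.45,P[:,1]-q[1]-4.47*sgn)-P[:,2]
    r=least_squares(res,[30,0],loss="soft_l1"); r0=res(r.x)
    print("n",len(P),"ring origin tool xy",r.x.round(2),"eye",(r.x-[3,0]).round(2),"rms",np.sqrt((r0**2).mean()).round(2))
    for a in((19,1),(26,1),(19,-1),(19,0),(26,0)):
        m=(P[:,2]==a[0])&(P[:,3]==a[1]); print(a,r0[m].round(1))
    eye=p+R@[r.x[0]-3,r.x[1],98.4]; print("eye world (side view)",eye.round(1)); return eye
if __name__=="__main__":
    import sys; fit(sys.argv[1])
E
python3 m7.py s9
```

```text
n 43 ring origin tool xy [27.71 -1.01] eye [24.71 -1.01] rms 0.76
(19, 1) [0.1 0.4 0.8 0.9 1.  0.8 1.1 0.5 1.  1.1 1.3]
(26, 1) [ 0.4 -0.1 -0.  -0.4 -0.1 -0.3  0.1  0.  -0.5 -0.5 -0.3]
(19, -1) [ 0.1 -0.1 -0.1 -0.5  0.7  0.9  1.3  0.7  0.7  0.7  1.4]
(19, 0) [-1.2 -1.7 -1.3 -0.5 -0.5]
(26, 0) [0.8 0.6 0.5 0.3 0.6]
eye world (side view) [ 501.6 -284.4  143.2]
```

```bash
python3 -m handwheel '[[0.027,0.002,0.006,0,0,0,0],[0.027,0.0009,0.003,0.005,0,0,0],[0.027,0,0,0.01,0,0,0],[0.027,0,0,0.009,0,0,0],[0.027,0,0,0.004,0,0,0],[0.027,0,0,0,0,0,0],[0.027,0,0,0,0,0,0]]'
python3 - <<'E'
from h import *
to(478.6,-290.8,179,-9.2)
im,d=ctrl.get_image("side"); cv2.imwrite("pics/s10.png",im);np.save("s10.npy",d)
import m5,m7; m5.ring("side","s10"); m7.fit("s10"); m5.stub("side","s10")
p=proj("side",[.503,-.295,.11])[0].astype(int); print(p)
cv2.imwrite("pics/c10.png",cv2.resize(im[p[1]-30:p[1]+30,p[0]-40:p[0]+40],None,fx=10,fy=10,interpolation=cv2.INTER_CUBIC))
E
```

```text
time: 16.5
position: [0.4783, -0.2922, 0.2139]
tool_rot: [3.131, -0.25, 0.001]
ft_force: [0.2, 0.5, -2.8]
grip_width: 0.328
grip_force: 28.0
t 16.5 pos [ 478.3 -292.2  213.9] yaw -9.15 F [ 0.2  0.5 -2.8] w 28.5 gf 28.0
shift [ 0.1 -1.5 34.9] turn [ 0.02 -0.03  0.05]
ring pts 169 46 slope x,y deg [-12.5   2.8] z top at eye 99.7 (nom 94.9) x max [52.6 53.8 53.9] y [-32.6 -31.7  25.2  25.2]
n 31 ring origin tool xy [21.48  8.7 ] eye [18.48  8.7 ] rms 3.82
(19, 1) [ 3.6  2.9  2.   1.2  0.5 -0.5 -1.5]
(26, 1) [ 0.4  0.1 -0.9 -1.4 -1.9 -2.2 -2.9]
(19, -1) [ 1.5 -0.2 -1.4 -2.9 -4.3 -5.5 -6.7]
(19, 0) [ 4.3  4.5 -9.5 -1.5  0.4]
(26, 0) [ 8.8  9.1 -0.7  0.9  2.1]
eye world (side view) [ 495.2 -303.9  115.5]
side stub n 64 depth mean [ 505.9 -293.3  103.6] rays mean [ 505.8 -292.9] circ [ 503.7 -290.7] 22.7
[366 188]
```

View pics/c10.png

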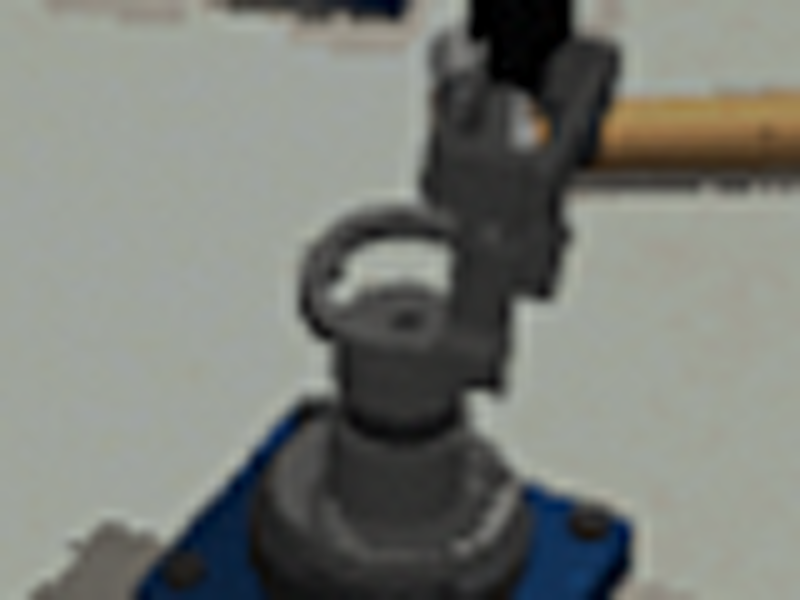

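The stub top (400,315) is seen inside the ring's loop (300–480, 205–340), roughly centred. I now average pose readings and refit using only the ring's outer outline.

```bash
cat > m8.py <<'E'
from h import *
from scipy.optimize import least_squares
def fit(im,s,k=8,side=60):
    p=s["position"]*1000; R=Rn.from_rotvec(s["tool_rot"]).as_matrix()
    e=proj("side",(p+R@[25,0,98.4])/1000)[0]; x,y=(e-side/2).astype(int)
    g=cv2.resize(cv2.cvtColor(im,cv2.COLOR_BGR2GRAY)[y:y+side,x:x+side],None,fx=k,fy=k,interpolation=cv2.INTER_CUBIC); c=(e-[x,y]+.5)*k
    T=lambda u,v,zt:(((plane("side",(np.array([[u,v]],float)+.5)/k-.5+[x,y],(p[2]-zt)/1000)*1000-p)@R)[0,:2])
    b=(g<(np.percentile(g,90)+70)/2).astype(int); P=[]; ci=int(c[1])
    for dc in range(-50,-5,5):
        u=int(c[0])+dc; r=np.nonzero(np.diff(b[ci-100:ci,u])>0)[0]
        if len(r): P.append((*T(u,ci-100+r[0]+.5,94.9),26,1))
    for dr in(-12,-8,-4,0,4,8):
        r=np.nonzero(np.diff(b[ci+dr,int(c[0])-140:int(c[0])])>0)[0]
        if len(r): P.append((*T(int(c[0])-140+r[0]+.5,ci+dr,98.4),26,0))
    P=np.array(P)
    def res(q):
        sgn=np.where(P[:,3]==0,np.sign(P[:,1]-q[1]),P[:,3]); return np.hypot(P[:,0]-q[0]-.45,P[:,1]-q[1]-4.47*sgn)-P[:,2]
    r=least_squares(res,[28,0],loss="soft_l1"); r0=res(r.x); q=r.x-[3,0]
    print("n",len(P),"eye tool",q.round(2),"world",(p+R@[*q,98.4]).round(1),"res",r0.round(1))
def look(f,n=3):
    pp=[]
    for i in range(n):
        im,d=ctrl.get_image("side"); s=ctrl.get_state(); pp.append(s["position"]*1000)
    cv2.imwrite(f"pics/{f}.png",im); np.save(f+".npy",d); print("mean pos",np.mean(pp,0).round(1),"sd",np.std(pp,0).round(2)); fit(im,s)
E
python3 - <<'E'
from m8 import *
s=ctrl.get_state()
fit(cv2.imread("pics/s10.png"),s)
s9=dict(s); s9["position"]=np.array([.4771,-.2815,.2416]); fit(cv2.imread("pics/s9.png"),s9)
look("s11",4)
E
```

```text
n 15 eye tool [25.04 -1.12] world [ 503.2 -295.2  115.5] res [-0.  -0.4 -0.1 -0.2 -0.2  0.   0.3  0.2  0.1  0.7  0.3 -0.1 -0.1 -0.2
 -0.1]
n 15 eye tool [25.09 -1.53] world [ 502.2 -284.   143.2] res [-1.   0.1  0.4 -0.1 -0.1 -0.4 -0.1  0.3  0.3  0.4  0.3 -0.2 -0.2 -0.
  0. ]
mean pos [ 478.2 -292.3  213.9] sd [0.05 0.01 0.06]
n 15 eye tool [25.18 -0.88] world [ 503.2 -295.4  115.4] res [-0.   0.1 -0.1 -0.2 -0.2 -0.   0.3  0.1  0.1  0.4  0.1 -0.1 -0.  -0.1
 -0.1]
```

Run:
```python
from h import *
from scipy.optimize import least_squares
im=cv2.imread("pics/side0.png"); k=8;x,y,w=342,165,50
g=cv2.resize(cv2.cvtColor(im,cv2.COLOR_BGR2GRAY)[y:y+w,x:x+w],None,fx=k,fy=k,interpolation=cv2.INTER_CUBIC)
b=(g<(np.percentile(g,90)+70)/2).astype(int); c=((proj("side",[.503,-.2945,.104])[0]-[x,y]+.5)*k).astype(int)
T=lambda u,v:plane("side",(np.array([[u,v]],float)+.5)/k-.5+[x,y],.104)[0,:2]*1000
P=[]
for dc in range(-44,45,4):
    r=np.nonzero(np.diff(b[:c[1],c[0]+dc])>0)[0]
    if len(r): P.append(T(c[0]+dc,r[-1]+.5))
n=len(P)
for dr in(-8,-4,0):
    row=b[c[1]+dr]; d=np.diff(row); l=np.nonzero(d[:c[0]]>0)[0]; r=np.nonzero(d[c[0]:]<0)[0]
    if len(l): P.append(T(l[-1]+.5,c[1]+dr))
    if len(r): P.append(T(c[0]+r[0]+.5,c[1]+dr))
P=np.array(P)
for fr in (0,1):
    f=lambda q:np.hypot(*(P-q[:2]).T)-(q[2] if fr else 19.5)
    r=least_squares(f,[503,-294.5,19.5],loss="soft_l1"); print(r.x.round(2),"n",n,len(P),f(r.x).round(1))
```

```text
[ 506.3  -318.83   19.5 ] n 11 17 [ 2.1  0.6 -0.8 -1.1 -1.3 -1.5 -0.9  0.2 55.  47.7 34.9  1.7  0.5  4.2
  2.7  6.4  4.8]
[ 503.51 -296.05    5.59] n 11 17 [-0.1 -0.6 -0.5 -0.8 -0.8 -0.4 -0.2 -0.  91.7 84.4 71.4 -0.4 -0.   0.2
 -0.2  0.8 -0.3]
```

Run:
```python
from h import *
from scipy.optimize import least_squares
im=cv2.imread("pics/side0.png"); k=8;x,y,w=342,165,50
G=cv2.cvtColor(im,cv2.COLOR_BGR2GRAY); print(G[180:204:1,356:378:1])
g=cv2.resize(G[y:y+w,x:x+w],None,fx=k,fy=k,interpolation=cv2.INTER_CUBIC)
c=((proj("side",[.503,-.2945,.104])[0]-[x,y]+.5)*k).astype(int)
T=lambda u,v:plane("side",(np.array([[u,v]],float)+.5)/k-.5+[x,y],.104)[0,:2]*1000
for th in(135,145):
    b=(g<th).astype(int);P=[]
    for dc in range(-44,45,8):
        r=np.nonzero(np.diff(b[c[1]-60:c[1],c[0]+dc])>0)[0]
        if len(r): P.append(T(c[0]+dc,c[1]-60+r[0]+.5))
    for dr in(-8,-4,0,4):
        d=np.diff(b[c[1]+dr]); l=np.nonzero(d[c[0]-80:c[0]]>0)[0]; r=np.nonzero(d[c[0]:c[0]+80]<0)[0]
        if len(l): P.append(T(c[0]-80+l[0]+.5,c[1]+dr))
        if len(r): P.append(T(c[0]+r[-1]+.5,c[1]+dr))
    P=np.array(P)
    f=lambda q:np.hypot(*(P-q[:2]).T)-19.5
    r=least_squares(f,[503,-294.5],loss="soft_l1"); print(th,r.x.round(2),len(P),f(r.x).round(1))
```

```text
[[158 157 159 158 157 159 160 159 158 159 159 160 164 139  92  73  33  48
   46  45  45  44]
 [158 158 157 158 158 159 158 159 159 159 158 159 161 155 126  79  37  39
   41  43  41  40]
 [159 157 159 159 157 158 159 158 159 157 158 158 160 164 140  75  50  43
   48  47  45  70]
 [158 159 158 158 158 159 159 158 158 158 158 158 159 161 154 140 133 123
  123 123 123 128]
 [156 157 159 158 157 159 158 159 159 159 159 159 159 159 160 164 163 159
  159 160 160 158]
 [157 159 158 157 159 160 159 159 164 160 155 159 162 160 160 161 161 162
  160 160 161 161]
 [159 159 158 160 160 156 147 144 138 137 132 135 140 149 159 162 160 160
  160 160 158 158]
 [158 159 159 160 159 142 129 128 121 123 124 123 124 129 138 149 158 160
  160 159 159 158]
 [159 160 160 155 139 126 123 125 127 130 132 129 127 126 124 130 140 155
  160 159 159 159]
 [159 160 159 145 125 124 124 128 125 105  84  91 111 128 125 125 116 134
  162 159 159 158]
 [159 161 161 136 107 127 127 127 118  78  33  44  95 129 127 127 119 131
  159 159 159 158]
 [158 161 157 113  89 133 130 129 125 115 108 109 119 129 129 129 114 124
  1
[... 688 characters left out ...]
  17  28  36  39  46  45  45  41  37  23  35  96 148
  164 159 159 158]
 [ 81 125 110  44  43  15  15  18  23  29  27  24  24  17  11  27  90 149
  165 161 159 158]
 [128 142 117  33  52  49  27  12  16  18  16  14  13  19  38  57  91 131
  151 157 160 159]
 [138 125  77  30  45  54  54  49  39  30  31  31  39  64  79  66  74 117
  130 142 157 160]
 [124  85  50  32  39  48  51  58  58  61  78  71  57  57  63  46  82 127
  125 128 150 162]]
135 [ 503.3  -291.56] 20 [-0.5  0.4 -0.3  0.4 -0.   1.   0.8  0.4 -0.6 -1.  -0.9 -0.1 -0.6  0.6
 -0.5  0.1 -0.5 -0.5  0.  -0.9]
145 [ 503.91 -293.44] 20 [-0.1  0.5 -0.2  0.  -0.4  0.7  0.5  0.1 -0.3 -0.7 -0.5 -0.1 -0.1  0.8
 -0.1  0.5  0.1  0.1  0.9  0.3]
```

Run:
```python
from h import *
G=cv2.cvtColor(cv2.imread("pics/side0.png"),cv2.COLOR_BGR2GRAY).astype(float)
A=[]
for u in range(362,372):
    col=G[:,u]; f=next(v+(col[v]-143)/(col[v]-col[v+1]) for v in range(182,192) if col[v]>143>=col[v+1])
    n=next(v+(col[v]-88)/(col[v]-col[v+1]) for v in range(191,199) if col[v]>88>=col[v+1])
    q=plane("side",[[u,f],[u,n]],.104)*1000; A.append(q.mean(0)[:2]); print(u,round(f,2),round(n,2),q[:,:2].round(1).tolist(),q.mean(0)[:2].round(1),np.hypot(*(q[1]-q[0])[:2]).round(1))
```

```text
362 186.22 193.15 [[517.8, -307.4], [512.1, -278.4]] [ 515.  -292.9] 29.6
363 186.06 193.63 [[515.3, -308.8], [509.2, -277.0]] [ 512.2 -292.9] 32.3
364 185.81 193.83 [[512.9, -310.6], [506.5, -276.9]] [ 509.7 -293.7] 34.3
365 185.74 194.08 [[510.3, -311.5], [503.7, -276.5]] [ 507. -294.] 35.7
366 185.52 194.19 [[507.8, -313.1], [501.1, -276.7]] [ 504.4 -294.9] 37.0
367 185.67 194.19 [[505.1, -313.2], [498.5, -277.4]] [ 501.8 -295.3] 36.4
368 185.86 194.26 [[502.3, -313.0], [495.9, -277.8]] [ 499.1 -295.4] 35.8
369 186.3 194.2 [[499.3, -311.8], [493.3, -278.6]] [ 496.3 -295.2] 33.7
370 186.76 194.05 [[496.4, -310.5], [490.9, -279.9]] [ 493.6 -295.2] 31.1
371 187.32 193.43 [[493.3, -308.8], [488.8, -283.1]] [ 491.1 -296. ] 26.1
```

```bash
python3 -m handwheel '[[0.027,0.0003,-0.0008,0,0,0,0],[0.027,0,0,0.003,0,0,0],[0.027,0,0,0.003,0,0,0],[0.027,0,0,0.002,0,0,0],[0.027,0,0,0.002,0,0,0],[0.027,0,0,0.002,0,0,0],[0.027,0,0,0,0,0,0],[0.027,0,0,0,0,0,0]]'
python3 -c "
from m8 import *
to(478.6,-291.6,179.4,-9.2)
look('s12',3); print(ctrl.get_state()['ft_force'].round(2))"
```

```text
time: 17.75
position: [0.4785, -0.2915, 0.2016]
tool_rot: [3.131, -0.251, 0.0]
ft_force: [0.1, -0.5, -2.4]
grip_width: 0.333
grip_force: 28.0
t 17.75 pos [ 478.5 -291.5  201.6] yaw -9.16 F [ 0.1 -0.5 -2.4] w 29.0 gf 28.0
shift [ 0.1  0.1 22.2] turn [ 0.   -0.    0.04]
mean pos [ 478.5 -291.5  201.6] sd [0.02 0.01 0.01]
n 15 eye tool [25.25 -1.4 ] world [ 503.7 -294.1  103.2] res [ 0.3 -0.1 -0.3 -0.4  0.2  0.4  0.1 -0.  -0.  -0.1 -0.5 -0.6  0.   0.5
  0.6]
[-0.87 -0.42 -2.75]
```

```bash
python3 -m handwheel '[[0.027,0,0,0.003,0,0,0],[0.027,0,0,0.003,0,0,0],[0.027,0,0,0.003,0,0,0],[0.027,0,0,0.003,0,0,0],[0.027,0,0,0.003,0,0,0],[0.027,0,0,0.003,0,0,0],[0.027,0,0,0.002,0,0,0],[0.027,0,0,0.002,0,0,0],[0.027,0,0,0,0,0,0],[0.027,0,0,0,0,0,0],[0.027,0,0,0,0,0,0]]'
python3 - <<'E'
from m8 import *
to(478.6,-291.6,179.4,-9.2)
look('s13',3); print(ctrl.get_state()['ft_force'].round(2))
import m5; m5.ring("side","s13")
im=cv2.imread("pics/s13.png"); p=proj("side",[.5,-.295,.09])[0].astype(int); print(p)
cv2.imwrite("pics/c13.png",cv2.resize(im[p[1]-30:p[1]+30,p[0]-40:p[0]+40],None,fx=10,fy=10,interpolation=cv2.INTER_CUBIC))
E
```

```text
time: 19.27
position: [0.4785, -0.2915, 0.1796]
tool_rot: [3.131, -0.251, 0.0]
ft_force: [0.5, 0.2, -2.5]
grip_width: 0.335
grip_force: 28.0
t 19.27 pos [ 478.5 -291.5  179.6] yaw -9.16 F [ 0.5  0.2 -2.5] w 29.2 gf 28.0
shift [0.1 0.1 0.2] turn [ 0.01 -0.01  0.04]
mean pos [ 478.5 -291.5  179.6] sd [0.02 0.01 0.03]
n 15 eye tool [28.25  7.24] world [ 505.2 -303.1   81.2] res [-3.7 -3.  -2.  -0.1  0.4  0.6  0.9  1.3  1.3 -1.2 -0.5  0.1  0.9  1.5
  2.2]
[ 0.28 -0.31 -2.73]
ring pts 119 55 slope x,y deg [ 1.2 -1. ] z top at eye 94.2 (nom 94.9) x max [53.1 55.1 55.5] y [-30.8 -30.6  18.6  24.4]
[367 194]
```

View pics/c13.png

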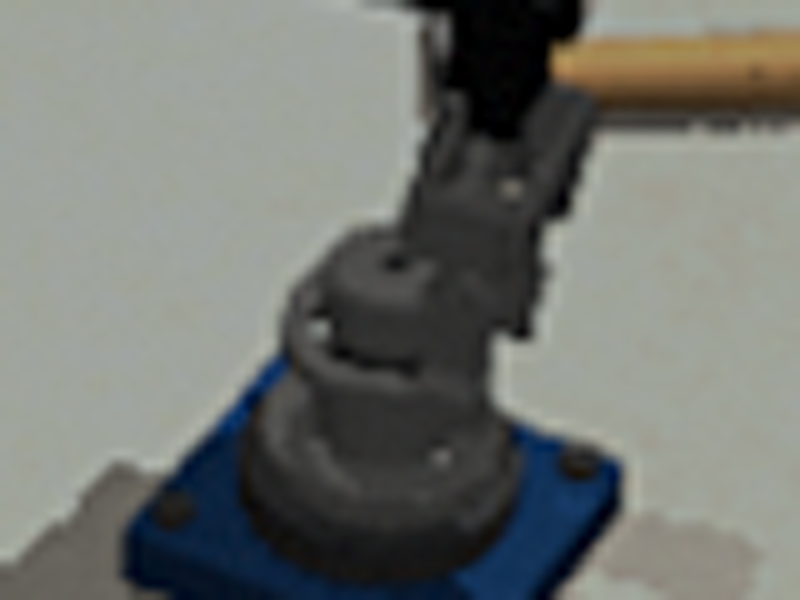

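The ring surrounds the stub: front arc at (370,375) and left side at (295,330) in the crop, dark gaps all round, near level, with no contact force. Depth puts it about 0.7 mm high, so one small trim and then hand in.

```bash
python3 -m handwheel '[[0.027,0,0,0.0007,0,0,0],[0.027,0,0,0,0,0,0],[0.027,0,0,0,0,0,0]]' && python3 -c "
from bench import ctrl
print(ctrl.close_job())"
```

```text
time: 19.8
position: [0.4784, -0.2915, 0.1788]
tool_rot: [3.132, -0.251, -0.0]
ft_force: [0.4, 0.0, -2.7]
grip_width: 0.334
grip_force: 28.0
the job is handed in; nothing more can be done
None
```

I handed the job in at 19.8 s: the gripper holds the pliers squeezed to their stop, with the middle ring spread around the stub, measured within about 1 mm of groove height, about 1° of level and about 1 mm of centre. I felt no contact with the stub; the judge's verdict was not shown.

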